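# Set and bait the snap trap on the kitchen worktop

## Task

Set the snap trap on the worktop: draw its red-tipped sprung bar right over its hinge to the other side, feel it click under the yellow catch without crushing the rubber buffers beneath, ease it up against the catch and let go without firing it. Then gently stand the brown bait stick upright in the yellow cup of the set trap, so that the trap stays set. Leave the other kitchen things where they are.

Things in the scene. Friction and masses are not known exactly. Their poses are not given: they have to be found in the camera images.
- trap: Black snap trap, fixed to the worktop. Base plate 165 x 90 x 12 mm, trap x -96 to +69, slotted under the treadle. Origin: on the worktop under the bar's hinge. x points from the struck side (cup) to the catch side, y along the hinge axle, z up. Axle 50 mm above the origin; coils and cheeks carry it (y +-42 mm, x -18 to +9, 59 mm high).
- bar (a joint): Angle of the sprung steel bar, rad: 0 = fired, level towards trap -x over the cup; 1.57 = upright; about 3.14 = level towards +x, hooked. Its spring always pulls it to 0: 3 N at the red grip at 0, 7 N at 3.14. A U of 6 mm rod, 66 mm wide; the cross rod, which the catch hooks, lies 52 mm from the hinge; a 6 mm stem runs on to the red grip. Let go unhooked, it slams back.
- grip (a point): Centre of the red swivel grip on the bar's end, 88 mm from the hinge axle, 50 mm above the worktop at bar 0: a roller 20 mm in diameter, its flat faces 14 mm apart along trap y. Pinch it across trap y from above; it turns freely on the bar's end, so a gripper that keeps pointing down can carry it over in an arc about the hinge axle.
- catch: Grey housing of the catch, fixed on the trap; origin on the base plate's top (12 mm up) under the hinge. In it stands the catch and, under the rod's path, the buffers. Both share a height setting that is not measured: the hooked rod's axis sits 43 to 57 mm above the worktop (bar 3.27 to 3.01). More than 28 N on catch or buffers, pressed or slammed, breaks them.
- soap_bottle: Green washing-up bottle, 60 mm diameter, 190 mm tall; bystander, origin under its centre.
- bait_jar: Amber jar with red lid, 60 mm diameter, 75 mm tall; bystander, origin under its centre.
- pot: Dark green pot, 84 mm diameter, 85 mm tall; bystander, origin under its centre.
- bowl: White bowl, 140 mm diameter, 50 mm tall; bystander, origin under its centre.
- mug: Blue mug, 80 mm diameter, 90 mm tall, handle at its +y; bystander, origin under its centre.
- spoon: Steel spoon lying on the worktop; bystander.
- soap: Cream bar of soap, 75 x 50 x 22 mm; bystander, origin under its centre.
- nose (a point): Tip of the yellow catch nose for the middle height setting (true height +-6.5 mm). Catch: trap x 37 to 54 mm, y +-8, top about 70 mm up. The rod coming down its ramp pushes it aside (1 to 2 N more at the grip for 15 mm or so of grip travel), then the light spring clicks it back over the rod; the rod, eased up, seats under it and the grip feels no more load.
- buffers (a point): Middle between the tops of the two black rubber buffers under the rod (trap x 52, y +-19 mm) for the middle height setting (true height +-6.5 mm). The rod meets them 2 mm below its hooked place (3.4 mm of grip travel), just past the click. Stiff: 12 N per mm at the rod, 4 N per mm at the grip. Stop at the first 3 to 6 N of rise, then ease up slowly.
- cup (a point): Middle of the inner floor of the yellow bait cup (inner diameter 26, outer 30, rim 6 mm above the floor), trap x -42 mm, for the middle height setting: 26 mm up. It is one piece with the catch: the true floor lies 24 mm below the hooked cross rod's axis, 19 to 33 mm up. About 1.5 N or 4 mm down on it fires the set trap. Clear from above once the bar is hooked.
- bait_center (a point): Centre of the brown bait stick, a solid upright cylinder 18 mm in diameter, 42 mm tall, about 20 g, loose on the worktop. z runs along its axis. Hold it by its upper half, so the fingers clear the cup's rim.

How it is judged:
By the outcome, as a careful person would: the job done as asked, in the order asked, and still so for the second after the job is handed in, with the robot touching nothing.
It also fails if it takes over 72 s, if anything falls off the work surface, if the arm or the gripper's body presses on something with over 40 N, if the wrist force passes 120 N, or if a joint passes its speed limit or range.

## Robot

A 6-joint arm with a two-finger parallel gripper is mounted at the origin on the work surface. World frame = base frame: x ahead of the robot, y to its left, z up, the work surface at z = 0. Lengths are in mm, angles in rad, forces in N, time in s.
With the tool pointing down it reaches from about 350 to 875 mm from the base axis. Payload 4.2 kg.
Tool frame: the origin (TCP) lies at the very end of the fingers, on their centre line; the grasp point (between the pads) lies 19 mm behind it; z points along the fingers, y is the line along which they close (so a half turn about z gives the same grasp; the last joint's range is limited). The gripper opens to 85 mm and grips with 20 to 120 N. Pads are 22 mm wide; open, the fingers measure 114 mm over their backs; the gripper's body (76 mm by 85 mm) begins 54 mm behind the grasp point. The pads swing forward as they close: fully open they stand 13 mm farther back than shut.
Start: joints at [0.259, 0.385, 0.008, 0, -1.194, -0.259], TCP at [624.979, 0.025, 231.312] pointing down, gripper open.
Joint ranges: [-3.14, 3.14], [-1.21, 2.06], [-1.07, 1.41], [-3.16, 2.05], [-2.99, -0.16], [-3.1, 3.1]. Speed limits (rad/s): [2.79, 2.79, 3.14, 3.14, 3.14, 3.14].

## Interface

Orientations are given as a unit quaternion [x, y, z, w].
In Python, from bench import arm gives the robot as it stands.
- The arm moves only by the tool servo_tool, never from a script. Its argument "rows" is a list that holds one entry, the list of rows, each a list of 7 numbers: the finger opening in mm, from 0 to 85.4, then the shift along the tool's x, y, z in mm, then the turn, a rotation vector about the tool's x, y, z in rad. A call has 1 to 10 rows; each row is the pose to reach, as a shift and turn from the pose commanded when the call began, along the tool's axes at that moment; what a row does not reach only later rows make up. A row lasts 1/8 s, in which the tool goes at most 62.5 mm and 10.7 degrees, less where a joint would pass 70% of its speed; a pose out of reach is approached as far as the arm can. A call with a gripper value outside its range is refused whole. The fingers move at their own pace and stop on an object; the grip force is fixed at half the most. Time passes only in rows, so rows that repeat a pose let the fingers close. It gives the time, the measured TCP pose, the force, the opening and the grip force at its end, in the units of the state.
- arm.read_state(): the state, without advancing time (a new reading comes with each control period).
- arm.get_image(name): name is "scene" or "side" or "wrist"; returns the picture (420x560x3 uint8, red, green, blue); there is no depth.
- arm.camera_params(name): a dict with "intrinsics" (3x3 intrinsics, pixels), "D" ([k1, k2, p1, p2, k3] as OpenCV has them; the pictures are not rectified), "R" (3x3) and "t" (3): a world point X has camera coordinates R X + t. Camera axes: x right, y down, z forward; pixel columns grow to the right and rows downward; lengths in mm; the calibration is good to about 2 mm. A picture is of the moment at which its call begins: read the wrist's pose just before it. camera_params takes no time and is no camera call; for the wrist camera it gives the pose at the moment of the call.
- arm.job_done(): hands the job in; it is judged then, once.
The state is a dict: "clock": time; "joints": joint angles; "joint_vel": joint speeds; "joint_efforts": joint torques, N m; "position": TCP position; "ee_rot": TCP orientation; "contact_force": force on the tool from outside, world axes, zero at the start; "wrist_torque": the same for the moment, N m; "gripper_width": finger opening in mm; "grasp_force": force on a finger pad.
Only numpy, scipy, OpenCV 4.12 (cv2) and the standard library are available. Lean on these libraries where they do the work, as an engineer would, in place of code of your own. Each camera call takes 0.05 s, during which the arm holds its last target. There are 200 camera calls.

## Working session

There is one attempt and no reset: what is moved stays moved. The work goes in short steps, Python scripts to look and compute and a tool call to move; the robot and the scene stay as the last step left them, time stands still between calls to the robot, and variables do not carry over. Pictures are saved under pics/ and viewed, at most 11 in all, crops included, and the job is handed in when it is done.

Besides the shell and the picture viewer there is one more tool, called after "Emit:" by a JSON object that holds its "api" and its "payload", one argument or row to a line. servo_tool: Moves the arm, as the interface text tells. Its arguments: {"type":"object","properties":{"rows":{"type":"array"}},"required":["rows"]}

```bash
mkdir -p pics; cat > h.py <<'E'
import numpy as np, cv2
from bench import arm
def snap(n,f=None):
    P=arm.camera_params(n); I=arm.get_image(n)
    if f: cv2.imwrite('pics/'+f,I[:,:,::-1])
    return I,P
def ray(P,uv):
    K=np.array(P['intrinsics'],float);D=np.array(P['D'],float);R=np.array(P['R']);t=np.array(P['t'])
    p=cv2.undistortPoints(np.array([[uv]],float),K,D)[0,0]
    return -R.T@t, R.T@np.array([p[0],p[1],1])
def onz(P,uv,z):
    c,d=ray(P,uv); return c+d*(z-c[2])/d[2]
def tri(P1,u1,P2,u2):
    c1,d1=ray(P1,u1);c2,d2=ray(P2,u2);d1/=np.linalg.norm(d1);d2/=np.linalg.norm(d2)
    s=np.linalg.lstsq(np.array([d1,-d2]).T,c2-c1,rcond=None)[0]
    a=c1+s[0]*d1;b=c2+s[1]*d2
    return (a+b)/2,np.linalg.norm(a-b)
def proj(P,X):
    R=np.array(P['R']);return cv2.projectPoints(np.array([X],float),cv2.Rodrigues(R)[0],np.array(P['t'],float),np.array(P['intrinsics'],float),np.array(P['D'],float))[0][0,0]
def blobs(I,lo,hi,amin=25):
    h=cv2.cvtColor(I,cv2.COLOR_RGB2HSV);lo=np.array(lo);hi=np.array(hi)
    m=cv2.inRange(h,lo,hi)
    n,_,s,c=cv2.connectedComponentsWithStats(m)
    return [(c[i].round(1).tolist(),s[i].tolist()) for i in range(1,n) if s[i][4]>=amin]
E
python3 - <<'E'
from h import *
ims=[]
for n in ['scene','side','wrist']:
    I,P=snap(n,n+'0.png')
    print(n,(-np.array(P['R']).T@P['t']).round(), np.array(P['R'])[2].round(2))
    print(' red',blobs(I,(0,150,80),(6,255,255))); print(' yel',blobs(I,(22,130,100),(34,255,255)));print(' brn',blobs(I,(7,90,40),(19,255,200)))
s=arm.read_state();print(s)
E
```

```text
scene [1235.   96.  850.] [-0.65 -0.12 -0.76]
 red [([133.8, 221.3], [124, 213, 22, 17, 278])]
 yel [([342.7, 215.6], [340, 210, 7, 12, 53])]
 brn [([155.2, 42.2], [153, 37, 5, 12, 32]), ([242.0, 51.2], [240, 46, 5, 12, 51]), ([427.2, 70.8], [424, 68, 7, 6, 28]), ([530.9, 75.1], [526, 69, 10, 13, 58]), ([154.9, 142.7], [145, 136, 21, 15, 91]), ([182.8, 176.1], [180, 170, 7, 13, 56]), ([139.3, 233.0], [126, 222, 24, 18, 178]), ([321.2, 349.1], [241, 306, 154, 88, 9643]), ([488.8, 383.1], [409, 344, 151, 76, 8318]), ([194.2, 396.9], [0, 350, 467, 70, 14341])]
side [ 178. -724.  594.] [ 0.39  0.74 -0.55]
 red [([433.3, 295.2], [419, 283, 30, 26, 576])]
 yel [([233.5, 203.5], [225, 194, 22, 17, 103])]
 brn [([52.9, 16.3], [29, 0, 63, 30, 993]), ([108.8, 3.4], [99, 0, 22, 9, 160]), ([172.6, 11.4], [168, 8, 10, 8, 41]), ([289.1, 81.3], [287, 72, 6, 19, 93]), ([327.4, 97.4], [325, 92, 5, 12, 43]), ([343.4, 98.2], [340, 95, 8, 8, 41]), ([344.1, 108.4], [342, 104, 5, 9, 30]), ([326.8, 138.2], [293, 106, 63, 81, 1903]), ([385.3, 180.2], [368, 158, 47, 39, 569]), ([429.1, 310.3], [415, 297, 32,
[... 461 characters left out ...]
85420546e-01,  6.98701762e-03, -3.22329173e-04,
       -1.19401322e+00, -2.58605912e-01]), 'joint_vel': array([ 2.88535998e-04, -2.77669229e-03,  3.68706284e-03, -8.99213339e-05,
       -1.90798782e-03,  1.42993491e-03]), 'joint_efforts': array([-6.03353892e-04, -3.92678475e+01,  1.88581592e+01,  4.18858320e+00,
       -3.39302780e-03,  5.70479813e-06]), 'position': array([ 6.24583309e+02, -9.61973242e-03,  2.30471265e+02]), 'ee_rot': array([-7.07049792e-01,  7.07163268e-01,  5.44399544e-04, -6.38003480e-04]), 'contact_force': array([-0.39207257,  0.513601  ,  0.03034228]), 'wrist_torque': array([ 0.04055847, -0.03134415,  0.02820518]), 'grasp_force': 0.0, 'gripper_width': 85.67854398152974}
```

View pics/scene0.png

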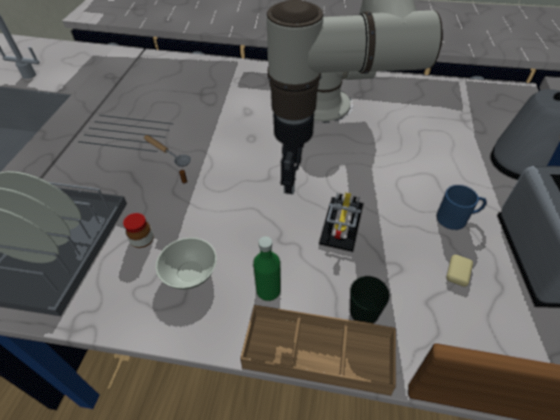

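View pics/side0.png

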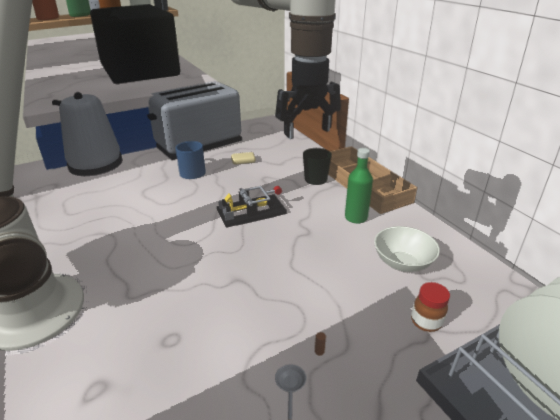

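View pics/wrist0.png

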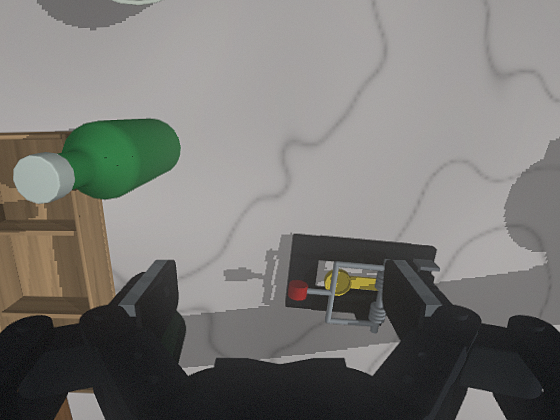

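The scene view shows the trap near (342,222), with its red grip at about (337,233) on the camera side and the catch towards the robot. The brown bait stick is at (183,176) in scene and (320,342) in side. In the wrist view the grip is at (300,293), the cup at about (341,282), and the base plate corners at (293,234), (436,246) and (287,306).

```bash
python3 - <<'E'
from h import *
W=arm.camera_params('wrist');S=arm.camera_params('scene');D=arm.camera_params('side')
I=cv2.imread('pics/side0.png')[:,:,::-1];I2=cv2.imread('pics/scene0.png')[:,:,::-1]
print(blobs(I[175:225,200:300].copy(),(0,110,60),(8,255,255),5),blobs(I[175:225,200:300].copy(),(170,110,60),(180,255,255),5))
print(blobs(I2[190:260,310:370].copy(),(0,110,60),(8,255,255),5))
g=onz(W,(300.2,293.7),52);print('grip',g,'z50; in side',proj(D,g),'scene',proj(S,g))
print('tri',tri(W,(300.2,293.7),D,(278,189.5)))
a,b,c=[onz(W,u,12) for u in [(293,234),(436,246),(287,306)]]
print(a,b,c,np.linalg.norm(b-a),np.linalg.norm(c-a),'xdir',np.arctan2(*(b-a)[1::-1]))
print('cup',onz(W,(341,282),28))
print('bait',tri(S,(182.8,176.1),D,(320.7,342.5)))
E
```

```text
[([77.1, 14.5], [74, 11, 7, 8, 46])] []
[([27.7, 43.6], [25, 40, 7, 8, 37])]
grip [603.2853858  114.49369638  52.        ] z50; in side [276.00666629 188.14435044] scene [339.95198981 232.84546566]
tri (array([605.36350315, 113.26114188,  49.57502533]), np.float64(6.2658420385918365))
[609.78774878  63.11383424  12.        ] [447.45501094  77.99160266  12.        ] [615.88679734 153.37557098  12.        ] 163.01308466047897 90.4675605535856 xdir 3.0501981444704453
cup [556.74076151 113.75787398  28.        ]
bait (array([ 452.80488086, -345.24113287,   22.47378963]), np.float64(0.32520739870675114))
```

Emit:
{"api": "servo_tool", "payload": {
  "rows": [
    [[50,-113,20,70,0,0,1.656],[50,-113,20,70,0,0,1.656],[50,-113,20,70,0,0,1.656],[50,-113,20,70,0,0,1.656],[50,-113,20,70,0,0,1.656],[50,-113,20,70,0,0,1.656],[50,-113,20,70,0,0,1.656],[50,-113,20,70,0,0,1.656],[50,-113,20,70,0,0,1.656],[50,-113,20,70,0,0,1.656]]
  ]
}}

```text
clock: 1.4
position: [604.8, 112.9, 160.9]
ee_rot: [0.042, 0.999, -0.0, -0.0]
contact_force: [-0.3, -0.4, -0.7]
gripper_width: 49.7
grasp_force: 0.0
```

```bash
python3 - <<'E'
from h import *
s=arm.read_state();print({k:np.round(s[k],3) for k in ['clock','position','ee_rot','joints','contact_force','gripper_width']})
I,P=snap('wrist','w1.png')
print(' red',blobs(I,(0,150,60),(6,255,255)),onz(P,blobs(I,(0,150,60),(6,255,255))[0][0],52)); print(' yel',blobs(I,(22,130,60),(34,255,255)))
E
```

```text
{'clock': np.float64(1.4), 'position': array([604.758, 112.944, 160.936]), 'ee_rot': array([ 0.042,  0.999, -0.   , -0.   ]), 'joints': array([ 0.447,  0.424, -0.116, -0.   , -1.032, -2.102]), 'contact_force': array([-0.281, -0.389, -0.697]), 'gripper_width': np.float64(49.738)}
 red [([277.1, 202.2], [268, 193, 19, 22, 290])] [603.20455527 110.91799083  52.        ]
 yel [([279.5, 34.7], [267, 0, 26, 78, 1597]), ([278.4, 126.8], [260, 90, 37, 64, 1523])]
```

View pics/w1.png

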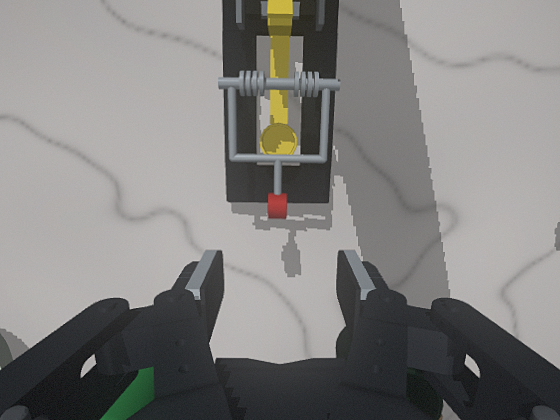

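The grip is at (277,202), the axle runs from (219,84) to (340,84), and the cup is at (279,139). The trap lies square to the tool.

```bash
python3 - <<'E'
from h import *
P=arm.camera_params('wrist')
a=onz(P,(219,84),50);b=onz(P,(340,84),50);g=onz(P,(277.1,203),50);m=(a+b)/2
print('axle',a,b,m,np.linalg.norm(a-b),np.arctan2(*(a-b)[1::-1]))
print('grip',g,'to axle',np.linalg.norm(m-g),'dir',np.arctan2(*(m-g)[1::-1]))
E
```

```text
axle [515.40292618  77.57692744  50.        ] [522.35770361 161.8632286   50.        ] [518.8803149  119.72007802  50.        ] 84.57274674144324 -1.6531235567083453
grip [604.41555675 110.81625839  50.        ] to axle 85.99741625074124 dir 3.037870879985038
```

Emit:
{"api": "servo_tool", "payload": {
  "rows": [
    [[50,0,-2,50,0,0,0],[50,0,-2,95,0,0,0],[50,0,-2,125,0,0,0],[50,0,-2,130,0,0,0],[8,0,-2,130,0,0,0],[8,0,-2,130,0,0,0],[8,0,-2,130,0,0,0],[8,0,-2,130,0,0,0],[8,0,-2,130,0,0,0]]
  ]
}}

```text
clock: 2.58
position: [605.9, 111.0, 33.1]
ee_rot: [0.042, 0.999, 0.0, 0.001]
contact_force: [0.6, -2.3, 5.5]
gripper_width: 12.8
grasp_force: 61.6
```

```bash
python3 - <<'E'
from h import *
s=arm.read_state();print({k:np.round(s[k],3) for k in ['clock','position','ee_rot','contact_force','wrist_torque','gripper_width','grasp_force']})
I,P=snap('wrist','w2.png');print(blobs(I,(0,150,40),(6,255,255)))
E
```

```text
{'clock': np.float64(2.575), 'position': array([605.933, 110.989,  33.07 ]), 'ee_rot': array([0.042, 0.999, 0.   , 0.001]), 'contact_force': array([ 0.619, -2.34 ,  5.535]), 'wrist_torque': array([-0.73 , -0.023, -0.139]), 'gripper_width': np.float64(12.793), 'grasp_force': np.float64(61.584)}
[([280.4, 286.5], [263, 260, 34, 51, 1485])]
```

View pics/w2.png

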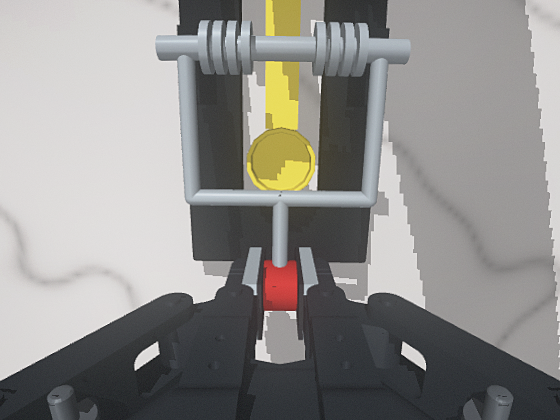

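The roller is held between the pads at (280,286), opening 12.8 mm. Next I draw it over in an arc.

Emit:
{"api": "servo_tool", "payload": {
  "rows": [
    [[8,0.4,0,-8.8,0,0,0],[8,1.8,0,-17.5,0,0,0],[8,3.9,0,-26,0,0,0],[8,6.9,0,-34.3,0,0,0],[8,10.8,0,-42.2,0,0,0],[8,15.4,0,-49.7,0,0,0],[8,20.7,0,-56.7,0,0,0],[8,26.7,0,-63.1,0,0,0],[8,33.3,0,-68.9,0,0,0],[8,40.5,0,-74,0,0,0]]
  ]
}}

```text
clock: 3.88
position: [566.6, 114.8, 106.7]
ee_rot: [0.042, 0.999, 0.001, 0.003]
contact_force: [5.6, -2.2, 0.1]
gripper_width: 13.2
grasp_force: 60.7
```

```bash
cat > st.py <<'E'
from h import *
s=arm.read_state();print({k:np.round(s[k],2) for k in ['clock','position','contact_force','wrist_torque','gripper_width','grasp_force']})
R=np.array([[-.9965,.0845],[.0845,.9965]])  # tool x,y in world
f=s['contact_force'];d=(s['position']-np.array([605.9,111.0,33.1]))
dx,dy=R@d[:2];print('rel start x,y,z',round(dx,1),round(dy,1),round(d[2],1),'force x,y',(R@f[:2]).round(1),'angle',round(np.arctan2(d[2],88-dx),3),'radius',round(np.hypot(d[2],88-dx),1))
E
python3 st.py
```

```text
{'clock': np.float64(3.88), 'position': array([566.65, 114.82, 106.67]), 'contact_force': array([ 5.64, -2.19,  0.06]), 'wrist_torque': array([-0.75, -1.44, -0.11]), 'gripper_width': np.float64(13.23), 'grasp_force': np.float64(60.65)}
rel start x,y,z 39.4 0.5 73.6 force x,y [-5.8 -1.7] angle 0.987 radius 88.1
```

Emit:
{"api": "servo_tool", "payload": {
  "rows": [
    [[8,11.6,0,-6.3,0,0,0],[8,24,0,-10.8,0,0,0],[8,36.9,0,-13.4,0,0,0],[8,50.1,0,-14,0,0,0],[8,63.2,0,-12.6,0,0,0],[8,75.9,0,-9.3,0,0,0],[8,88.1,0,-4.1,0,0,0],[8,99.3,0,2.9,0,0,0],[8,106.1,0,8.4,0,0,0],[8,112.4,0,14.6,0,0,0]]
  ]
}}

```text
clock: 5.12
position: [453.8, 125.7, 92.6]
ee_rot: [0.042, 0.999, 0.002, 0.002]
contact_force: [-0.4, 2.0, 7.4]
gripper_width: 12.8
grasp_force: 61.8
```

```bash
python3 st.py
```

```text
{'clock': np.float64(5.12), 'position': array([453.79, 125.67,  92.59]), 'contact_force': array([-0.36,  2.04,  7.39]), 'wrist_torque': array([ 0.39, -0.03, -0.17]), 'gripper_width': np.float64(12.83), 'grasp_force': np.float64(61.8)}
rel start x,y,z 152.8 1.8 59.5 force x,y [0.5 2. ] angle 2.399 radius 88.0
```

Emit:
{"api": "servo_tool", "payload": {
  "rows": [
    [[8,5.6,0,6.7,0,0,0],[8,10.5,0,14,0,0,0],[8,14.7,0,21.8,0,0,0],[8,18,0,29.9,0,0,0],[8,19.4,0,34.1,0,0,0],[8,20.5,0,38.3,0,0,0],[8,20.5,0,38.3,0,0,0]]
  ]
}}

```text
clock: 6.0
position: [433.2, 127.6, 53.5]
ee_rot: [0.042, 0.999, 0.002, 0.002]
contact_force: [-1.2, 3.1, 5.9]
gripper_width: 12.8
grasp_force: 61.6
```

```bash
python3 st.py
```

```text
{'clock': np.float64(6.0), 'position': array([433.17, 127.59,  53.49]), 'contact_force': array([-1.23,  3.13,  5.94]), 'wrist_torque': array([ 0.86,  0.29, -0.13]), 'gripper_width': np.float64(12.79), 'grasp_force': np.float64(61.63)}
rel start x,y,z 173.5 1.9 20.4 force x,y [1.5 3. ] angle 2.908 radius 87.9
```

Emit:
{"api": "servo_tool", "payload": {
  "rows": [
    [[8,0.2,0,1,0,0,0],[8,0.4,0,2,0,0,0]]
  ]
}}

```text
clock: 6.25
position: [432.7, 127.6, 51.7]
ee_rot: [0.042, 0.999, 0.002, 0.002]
contact_force: [-1.7, 2.7, 7.6]
gripper_width: 12.7
grasp_force: 61.7
```

Emit:
{"api": "servo_tool", "payload": {
  "rows": [
    [[8,0.2,0,1,0,0,0],[8,0.4,0,2,0,0,0]]
  ]
}}

```text
clock: 6.5
position: [432.4, 127.7, 49.7]
ee_rot: [0.042, 0.999, 0.002, 0.002]
contact_force: [-1.6, 3.5, 7.7]
gripper_width: 12.8
grasp_force: 61.8
```

Emit:
{"api": "servo_tool", "payload": {
  "rows": [
    [[8,0.1,0,1,0,0,0],[8,0.3,0,2,0,0,0]]
  ]
}}

```text
clock: 6.75
position: [432.0, 127.7, 47.7]
ee_rot: [0.042, 0.999, 0.002, 0.002]
contact_force: [-1.6, 3.3, 8.3]
gripper_width: 12.8
grasp_force: 61.8
```

Emit:
{"api": "servo_tool", "payload": {
  "rows": [
    [[8,0.1,0,1,0,0,0],[8,0.3,0,2,0,0,0]]
  ]
}}

```text
clock: 7.0
position: [431.7, 127.7, 45.7]
ee_rot: [0.042, 0.999, 0.002, 0.002]
contact_force: [-2.7, 3.2, 8.2]
gripper_width: 12.5
grasp_force: 61.8
```

Emit:
{"api": "servo_tool", "payload": {
  "rows": [
    [[8,0.1,0,1,0,0,0],[8,0.3,0,2,0,0,0]]
  ]
}}

```text
clock: 7.25
position: [431.4, 127.8, 43.7]
ee_rot: [0.042, 0.999, 0.002, 0.002]
contact_force: [-1.7, 3.1, 8.0]
gripper_width: 13.1
grasp_force: 61.8
```

Emit:
{"api": "servo_tool", "payload": {
  "rows": [
    [[8,0.1,0,0.5,0,0,0],[8,0.1,0,1,0,0,0]]
  ]
}}

```text
clock: 7.5
position: [431.3, 127.7, 42.8]
ee_rot: [0.042, 0.999, 0.002, 0.002]
contact_force: [-2.1, 3.8, 9.6]
gripper_width: 12.8
grasp_force: 61.8
```

Emit:
{"api": "servo_tool", "payload": {
  "rows": [
    [[8,0.1,0,0.5,0,0,0],[8,0.1,0,1,0,0,0]]
  ]
}}

```text
clock: 7.75
position: [431.2, 127.8, 41.7]
ee_rot: [0.042, 0.999, 0.002, 0.002]
contact_force: [-1.3, 3.0, 7.5]
gripper_width: 13.2
grasp_force: 61.8
```

Emit:
{"api": "servo_tool", "payload": {
  "rows": [
    [[8,0.1,0,0.5,0,0,0],[8,0.1,0,1,0,0,0]]
  ]
}}

```text
clock: 8.0
position: [431.1, 127.8, 40.7]
ee_rot: [0.042, 0.999, 0.002, 0.002]
contact_force: [-1.5, 2.9, 7.2]
gripper_width: 12.7
grasp_force: 61.7
```

Emit:
{"api": "servo_tool", "payload": {
  "rows": [
    [[8,0.1,0,0.5,0,0,0],[8,0.1,0,1,0,0,0]]
  ]
}}

```text
clock: 8.25
position: [431.0, 127.8, 39.7]
ee_rot: [0.042, 0.999, 0.002, 0.002]
contact_force: [-0.9, 4.0, 7.2]
gripper_width: 12.7
grasp_force: 61.7
```

Emit:
{"api": "servo_tool", "payload": {
  "rows": [
    [[8,0.1,0,0.5,0,0,0],[8,0.1,0,1,0,0,0]]
  ]
}}

```text
clock: 8.5
position: [431.0, 127.8, 38.6]
ee_rot: [0.042, 0.999, 0.002, 0.002]
contact_force: [-3.2, 3.2, 6.9]
gripper_width: 12.9
grasp_force: 61.7
```

Emit:
{"api": "servo_tool", "payload": {
  "rows": [
    [[8,0.1,0,0.5,0,0,0],[8,0.1,0,1,0,0,0]]
  ]
}}

```text
clock: 8.75
position: [430.9, 127.8, 37.6]
ee_rot: [0.042, 0.999, 0.002, 0.002]
contact_force: [-1.5, 2.7, 7.2]
gripper_width: 13.0
grasp_force: 61.7
```

Emit:
{"api": "servo_tool", "payload": {
  "rows": [
    [[8,0,0,0.5,0,0,0],[8,0,0,1,0,0,0]]
  ]
}}

```text
clock: 9.0
position: [430.8, 127.8, 36.6]
ee_rot: [0.042, 0.999, 0.002, 0.002]
contact_force: [-0.8, 3.2, 7.8]
gripper_width: 12.7
grasp_force: 61.7
```

Emit:
{"api": "servo_tool", "payload": {
  "rows": [
    [[8,0,0,0.5,0,0,0],[8,0,0,1,0,0,0]]
  ]
}}

```text
clock: 9.25
position: [430.8, 127.8, 35.6]
ee_rot: [0.042, 0.999, 0.002, 0.002]
contact_force: [-1.2, 3.1, 6.5]
gripper_width: 12.7
grasp_force: 61.7
```

Emit:
{"api": "servo_tool", "payload": {
  "rows": [
    [[8,0,0,0.5,0,0,0],[8,0,0,1,0,0,0]]
  ]
}}

```text
clock: 9.5
position: [430.8, 127.8, 34.6]
ee_rot: [0.042, 0.999, 0.002, 0.002]
contact_force: [-1.9, 4.5, 7.0]
gripper_width: 12.8
grasp_force: 61.7
```

Emit:
{"api": "servo_tool", "payload": {
  "rows": [
    [[8,0,0,0.5,0,0,0],[8,0,0,1,0,0,0]]
  ]
}}

```text
clock: 9.75
position: [430.8, 127.8, 33.6]
ee_rot: [0.042, 0.999, 0.002, 0.002]
contact_force: [-0.6, 3.7, 7.7]
gripper_width: 12.5
grasp_force: 61.7
```

Emit:
{"api": "servo_tool", "payload": {
  "rows": [
    [[8,0,0,0.5,0,0,0],[8,0,0,1,0,0,0]]
  ]
}}

```text
clock: 10.0
position: [430.8, 127.8, 32.6]
ee_rot: [0.042, 0.999, 0.002, 0.002]
contact_force: [-2.5, 3.7, 8.4]
gripper_width: 12.6
grasp_force: 61.6
```

Emit:
{"api": "servo_tool", "payload": {
  "rows": [
    [[8,0,0,0.5,0,0,0],[8,0,0,1,0,0,0]]
  ]
}}

```text
clock: 10.25
position: [430.8, 127.8, 31.5]
ee_rot: [0.042, 0.999, 0.002, 0.002]
contact_force: [-1.0, 3.8, 7.6]
gripper_width: 12.5
grasp_force: 61.6
```

Emit:
{"api": "servo_tool", "payload": {
  "rows": [
    [[8,0,0,0.5,0,0,0],[8,0,0,1,0,0,0]]
  ]
}}

```text
clock: 10.5
position: [430.8, 127.8, 30.5]
ee_rot: [0.042, 0.999, 0.002, 0.002]
contact_force: [-1.2, 3.2, 6.4]
gripper_width: 13.0
grasp_force: 61.6
```

Emit:
{"api": "servo_tool", "payload": {
  "rows": [
    [[8,0,0,0.5,0,0,0],[8,0,0,1,0,0,0]]
  ]
}}

```text
clock: 10.75
position: [430.9, 127.8, 29.5]
ee_rot: [0.042, 0.999, 0.002, 0.002]
contact_force: [-0.9, 2.6, 7.1]
gripper_width: 12.4
grasp_force: 61.5
```

Emit:
{"api": "servo_tool", "payload": {
  "rows": [
    [[8,-0.1,0,0.5,0,0,0],[8,-0.1,0,1,0,0,0]]
  ]
}}

```text
clock: 11.0
position: [430.9, 127.8, 28.4]
ee_rot: [0.042, 0.999, 0.002, 0.002]
contact_force: [-0.8, 4.4, 5.3]
gripper_width: 12.8
grasp_force: 61.4
```

```bash
python3 - <<'E'
from h import *
I,P=snap('wrist');print(blobs(I,(0,150,40),(6,255,255)))
J,_=snap('side');J=cv2.resize(J[150:240,170:310],None,fx=4,fy=4,interpolation=cv2.INTER_CUBIC)
I=np.vstack([I[:, :]])
o=np.zeros((600,780,3),np.uint8);c=I[60:400,130:430];o[:340,:300]=c;o[:360,210+0:210]=0
o[:360,:][:, 780-480:]=cv2.resize(J,(480,360));cv2.imwrite('pics/c3.png',o[:360,:,::-1])
E
python3 st.py
```

```text
[([280.7, 286.4], [263, 261, 34, 50, 1483])]
{'clock': np.float64(11.1), 'position': array([430.91, 127.76,  28.37]), 'contact_force': array([-0.93,  3.36,  4.12]), 'wrist_torque': array([ 1.02,  0.27, -0.13]), 'gripper_width': np.float64(13.07), 'grasp_force': np.float64(61.34)}
rel start x,y,z 175.8 1.9 -4.7 force x,y [1.2 3.3] angle -3.088 radius 87.9
```

View pics/c3.png

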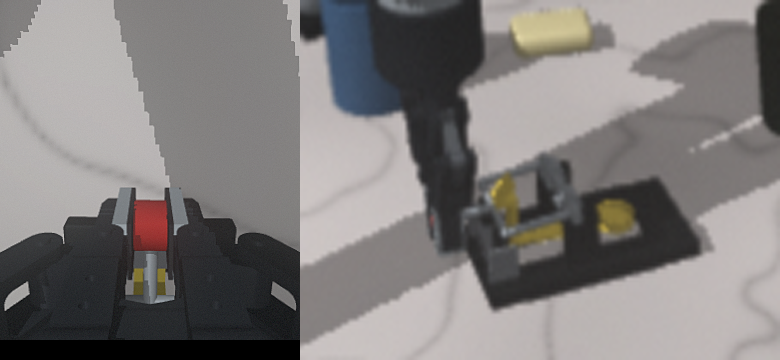

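The crop shows the roller still firmly held at (281,286), with the bar level over the catch side. Continuing down.

Emit:
{"api": "servo_tool", "payload": {
  "rows": [
    [[8,0,0,0.5,0,0,0],[8,0,0,1,0,0,0]]
  ]
}}

```text
clock: 11.35
position: [431.0, 127.7, 27.3]
ee_rot: [0.042, 0.999, 0.002, 0.002]
contact_force: [-1.5, 5.1, 6.8]
gripper_width: 12.8
grasp_force: 61.6
```

Emit:
{"api": "servo_tool", "payload": {
  "rows": [
    [[8,0,0,0.5,0,0,0],[8,-0.1,0,1,0,0,0]]
  ]
}}

```text
clock: 11.6
position: [431.0, 127.7, 26.4]
ee_rot: [0.042, 0.999, 0.002, 0.002]
contact_force: [-1.3, 4.3, 6.7]
gripper_width: 13.0
grasp_force: 61.6
```

Emit:
{"api": "servo_tool", "payload": {
  "rows": [
    [[8,0,0,0.5,0,0,0],[8,-0.1,0,1,0,0,0]]
  ]
}}

```text
clock: 11.85
position: [431.1, 127.7, 25.4]
ee_rot: [0.042, 0.999, 0.002, 0.002]
contact_force: [-1.5, 4.2, 7.6]
gripper_width: 12.7
grasp_force: 61.6
```

Emit:
{"api": "servo_tool", "payload": {
  "rows": [
    [[8,0,0,0.5,0,0,0],[8,-0.1,0,1,0,0,0]]
  ]
}}

```text
clock: 12.1
position: [431.3, 127.7, 24.4]
ee_rot: [0.042, 0.999, 0.002, 0.002]
contact_force: [-1.5, 4.9, 7.1]
gripper_width: 13.3
grasp_force: 61.6
```

Emit:
{"api": "servo_tool", "payload": {
  "rows": [
    [[8,0,0,0.5,0,0,0],[8,-0.1,0,1,0,0,0]]
  ]
}}

```text
clock: 12.35
position: [431.3, 127.6, 23.4]
ee_rot: [0.042, 0.999, 0.001, 0.001]
contact_force: [-2.4, 5.2, 8.2]
gripper_width: 12.8
grasp_force: 61.9
```

Emit:
{"api": "servo_tool", "payload": {
  "rows": [
    [[8,0,0,0.5,0,0,0],[8,-0.1,0,1,0,0,0]]
  ]
}}

```text
clock: 12.6
position: [431.4, 127.6, 22.7]
ee_rot: [0.042, 0.999, 0.001, 0.002]
contact_force: [-3.2, 5.1, 11.4]
gripper_width: 13.1
grasp_force: 62.3
```

Emit:
{"api": "servo_tool", "payload": {
  "rows": [
    [[8,0,0,0.4,0,0,0],[8,0,0,0.4,0,0,0]]
  ]
}}

```text
clock: 12.85
position: [431.4, 127.6, 22.4]
ee_rot: [0.042, 0.999, 0.001, 0.002]
contact_force: [-2.7, 4.7, 11.2]
gripper_width: 12.9
grasp_force: 62.4
```

Buffers are reached, with about 4 N of rise. Easing up slowly.

Emit:
{"api": "servo_tool", "payload": {
  "rows": [
    [[8,0,0,-0.5,0,0,0],[8,0,0,-1,0,0,0],[8,0,0,-1.5,0,0,0]]
  ]
}}

```text
clock: 13.22
position: [431.3, 127.6, 23.6]
ee_rot: [0.042, 0.999, 0.001, 0.001]
contact_force: [-2.2, 5.6, 6.9]
gripper_width: 13.1
grasp_force: 61.8
```

Emit:
{"api": "servo_tool", "payload": {
  "rows": [
    [[8,0,0,-0.5,0,0,0],[8,0,0,-1,0,0,0]]
  ]
}}

```text
clock: 13.48
position: [431.3, 127.6, 24.4]
ee_rot: [0.042, 0.999, 0.001, 0.001]
contact_force: [-2.0, 5.5, 6.0]
gripper_width: 12.7
grasp_force: 61.6
```

Emit:
{"api": "servo_tool", "payload": {
  "rows": [
    [[8,0,0,-0.5,0,0,0],[8,0,0,-1,0,0,0]]
  ]
}}

```text
clock: 13.72
position: [431.2, 127.6, 25.4]
ee_rot: [0.042, 0.999, 0.001, 0.001]
contact_force: [-2.5, 5.9, 6.2]
gripper_width: 12.6
grasp_force: 61.6
```

Emit:
{"api": "servo_tool", "payload": {
  "rows": [
    [[8,0,0,-0.5,0,0,0],[8,0.1,0,-1,0,0,0]]
  ]
}}

```text
clock: 13.98
position: [431.1, 127.6, 26.4]
ee_rot: [0.042, 0.999, 0.001, 0.001]
contact_force: [-2.7, 5.3, 7.0]
gripper_width: 12.6
grasp_force: 61.6
```

Emit:
{"api": "servo_tool", "payload": {
  "rows": [
    [[8,0,0,-0.3,0,0,0],[8,0,0,-0.6,0,0,0]]
  ]
}}

```text
clock: 14.22
position: [431.0, 127.6, 27.0]
ee_rot: [0.042, 0.999, 0.001, 0.001]
contact_force: [-3.1, 4.9, 7.8]
gripper_width: 12.5
grasp_force: 61.6
```

Emit:
{"api": "servo_tool", "payload": {
  "rows": [
    [[8,0,0,-0.3,0,0,0],[8,0,0,-0.6,0,0,0]]
  ]
}}

```text
clock: 14.48
position: [431.0, 127.6, 27.6]
ee_rot: [0.042, 0.999, 0.001, 0.001]
contact_force: [-2.5, 4.8, 6.2]
gripper_width: 12.6
grasp_force: 61.6
```

Emit:
{"api": "servo_tool", "payload": {
  "rows": [
    [[8,0,0,-0.3,0,0,0],[8,0,0,-0.6,0,0,0]]
  ]
}}

```text
clock: 14.72
position: [430.9, 127.6, 28.0]
ee_rot: [0.042, 0.999, 0.001, 0.001]
contact_force: [-1.9, 5.9, 3.0]
gripper_width: 13.0
grasp_force: 61.2
```

Force is dropping (6.2 to 3.0), so the rod is seating under the catch. Continuing.

Emit:
{"api": "servo_tool", "payload": {
  "rows": [
    [[8,0,0,-0.2,0,0,0],[8,0,0,-0.4,0,0,0]]
  ]
}}

```text
clock: 14.98
position: [430.9, 127.6, 28.2]
ee_rot: [0.042, 0.999, 0.001, 0.001]
contact_force: [-0.7, 5.8, 2.4]
gripper_width: 12.5
grasp_force: 61.0
```

Emit:
{"api": "servo_tool", "payload": {
  "rows": [
    [[8,0,0,-0.2,0,0,0],[8,0,0,-0.3,0,0,0],[8,0,0,-0.3,0,0,0]]
  ]
}}

```text
clock: 15.35
position: [430.9, 127.6, 28.3]
ee_rot: [0.042, 0.999, 0.001, 0.001]
contact_force: [-1.8, 6.7, 0.2]
gripper_width: 12.8
grasp_force: 60.9
```

Emit:
{"api": "servo_tool", "payload": {
  "rows": [
    [[8,0,0.6,0,0,0,0],[8,0,1.2,0,0,0,0],[8,0,1.2,0,0,0,0]]
  ]
}}

```text
clock: 15.72
position: [430.9, 127.7, 28.2]
ee_rot: [0.043, 0.999, 0.001, 0.001]
contact_force: [0.6, 3.2, 2.7]
gripper_width: 13.1
grasp_force: 61.0
```

Emit:
{"api": "servo_tool", "payload": {
  "rows": [
    [[16,0,0,0,0,0,0],[22,0,0,0,0,0,0],[36,0,0,0,0,0,0],[36,0,0,0,0,0,0]]
  ]
}}

```text
clock: 16.23
position: [429.8, 126.5, 27.7]
ee_rot: [0.043, 0.999, -0.001, -0.001]
contact_force: [-0.4, -0.0, -0.6]
gripper_width: 36.0
grasp_force: 0.0
```

Emit:
{"api": "servo_tool", "payload": {
  "rows": [
    [[36,0,0,-10,0,0,0],[45,0,0,-45,0,0,0],[45,0,0,-100,0,0,0],[45,-8,-60,-110,0,0,0],[45,-16,-120,-110,0,0,0],[45,-24,-180,-110,0,0,0],[45,-32,-240,-110,0,0,0],[45,-40,-300,-110,0,0,0],[45,-48,-360,-110,0,0,0],[45,-56,-420,-110,0,0,0]]
  ]
}}

```text
clock: 17.48
position: [450.2, -298.2, 138.9]
ee_rot: [0.043, 0.999, -0.0, 0.0]
contact_force: [0.5, 0.5, 0.7]
gripper_width: 44.9
grasp_force: 0.0
```

Emit:
{"api": "servo_tool", "payload": {
  "rows": [
    [[45,-7,-46,8,0,0,0],[45,-7,-46,8,0,0,0],[45,-7,-46,8,0,0,0]]
  ]
}}

```text
clock: 17.85
position: [453.0, -342.3, 130.2]
ee_rot: [0.043, 0.999, 0.0, -0.0]
contact_force: [0.0, 1.1, -0.0]
gripper_width: 45.2
grasp_force: 0.0
```

```bash
python3 - <<'E'
from h import *
I,P=snap('wrist','w4.png')
for b in blobs(I,(0,90,25),(19,255,200),100): print(b, onz(P,b[0],42))
snap('side','s4.png'); J=cv2.imread('pics/s4.png')[:,:,::-1]
print('side yel',[ ((b[0][0]+200,b[0][1]+170),b[1]) for b in blobs(J[170:240,200:310].copy(),(22,130,60),(34,255,255),5)])
I2=np.zeros((420,800,3),np.uint8); I2[:,:400]=I[:,80:480]; I2[:360,400:]=cv2.resize(J[165:255,200:300],(400,360),interpolation=cv2.INTER_CUBIC)
cv2.imwrite('pics/c4.png',I2[:,:,::-1])
s=arm.read_state();print(s['clock'],s['position'],s['ee_rot'],s['contact_force'])
E
```

```text
([63.5, 31.1], [0, 0, 131, 72, 3092]) [ 323.76808358 -467.87218668   42.        ]
([277.2, 210.5], [266, 199, 24, 23, 418]) [ 452.05175116 -344.13062266   42.        ]
side yel [((228.1, 198.4), [26, 26, 5, 6, 20]), ((261.0, 201.4), [56, 29, 11, 6, 52]), ((239.9, 207.8), [34, 36, 12, 4, 17])]
17.95 [ 453.44427133 -341.5774621   130.56317376] [ 4.19562625e-02  9.99119438e-01 -3.58823569e-06  1.45381225e-04] [ 0.44128621  0.15458221 -0.06492067]
```

View pics/c4.png

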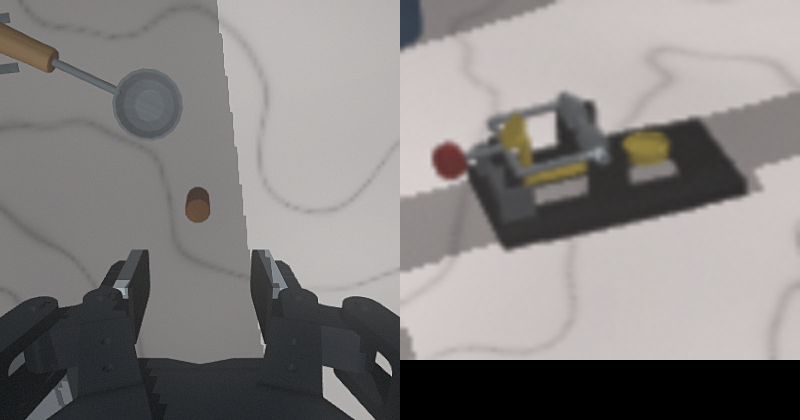

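The trap is set: the red grip is on the left, the rod sits under the yellow catch, and the cup is clear. The bait stick's top is at about (278,212) in the wrist view. Now I grasp it.

Emit:
{"api": "servo_tool", "payload": {
  "rows": [
    [[45,0,-2.8,50,0,0,0],[45,0,-2.8,95,0,0,0],[45,0,-2.8,112,0,0,0],[45,0,-2.8,115,0,0,0],[10,0,-2.8,115,0,0,0],[10,0,-2.8,115,0,0,0],[10,0,-2.8,115,0,0,0],[10,0,-2.8,115,0,0,0]]
  ]
}}

```text
clock: 18.95
position: [454.6, -345.9, 16.9]
ee_rot: [0.042, 0.999, -0.001, 0.002]
contact_force: [0.2, 0.9, 7.3]
gripper_width: 16.2
grasp_force: 58.7
```

```bash
python3 - <<'E'
from h import *
s=arm.read_state();print(s['clock'],s['position'],s['ee_rot'],s['contact_force'],s['gripper_width'])
I,P=snap('wrist','w5.png'); print(blobs(I,(0,90,25),(19,255,200),100))
E
```

```text
18.95 [ 454.6014431  -345.86304293   16.89603873] [ 4.23053168e-02  9.99102925e-01 -7.57227280e-04  1.74137618e-03] [0.20886923 0.85956822 7.29012467] 16.212652390473995
[([15.2, 17.4], [0, 0, 43, 38, 865]), ([279.9, 281.6], [259, 249, 43, 59, 1831])]
```

View pics/w5.png

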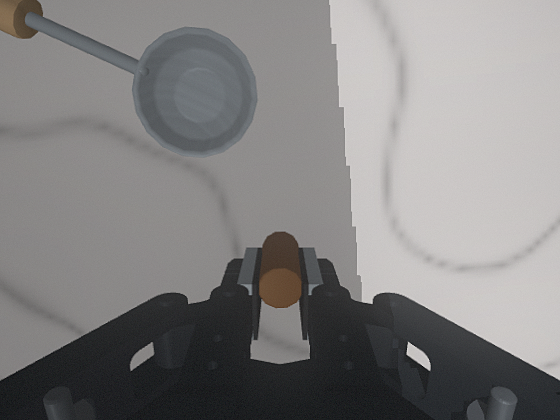

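The stick is held upright between the pads, its top at (280,287), opening 16.2 mm. Carrying it to above the cup.

Emit:
{"api": "servo_tool", "payload": {
  "rows": [
    [[10,0,0,-30,0,0,0],[10,0,0,-75,0,0,0],[10,-4,30,-110,0,0,0],[10,-12,85,-110,0,0,0],[10,-20,140,-110,0,0,0],[10,-28,195,-110,0,0,0],[10,-36,250,-110,0,0,0],[10,-44,305,-110,0,0,0],[10,-51,360,-110,0,0,0],[10,-58,415,-110,0,0,0]]
  ]
}}

```text
clock: 20.25
position: [546.4, 65.0, 125.4]
ee_rot: [0.043, 0.999, 0.0, 0.0]
contact_force: [1.2, 0.1, 0.4]
gripper_width: 15.9
grasp_force: 58.6
```

Emit:
{"api": "servo_tool", "payload": {
  "rows": [
    [[10,-5,35,5,0,0,0],[10,-8,50,15,0,0,0],[10,-8,53.5,25,0,0,0],[10,-8,53.5,25,0,0,0],[10,-8,53.5,25,0,0,0]]
  ]
}}

```text
clock: 20.88
position: [558.7, 114.7, 100.1]
ee_rot: [0.043, 0.999, -0.0, -0.0]
contact_force: [0.0, 0.1, 0.1]
gripper_width: 16.0
grasp_force: 58.6
```

```bash
python3 - <<'E'
from h import *
s=arm.read_state();print(s['clock'],s['position'],s['ee_rot'],s['contact_force'],s['gripper_width'])
I,P=snap('wrist','w6.png'); print(blobs(I,(0,90,25),(19,255,200),100)); print('yel',blobs(I,(22,130,60),(34,255,255),100))
z=s['position'][2]
print('stick top',onz(P,(280,287),z+25.1))
for b in blobs(I,(22,130,60),(34,255,255),100): print(onz(P,b[0],29))
E
```

```text
20.875 [558.69382612 114.67204285 100.08369875] [ 4.32964103e-02  9.99062248e-01 -1.56394219e-04 -1.41902803e-04] [0.02904581 0.05834081 0.06955666] 16.004784970478198
[([284.3, 4.4], [271, 0, 28, 11, 245]), ([279.9, 270.6], [259, 232, 43, 76, 2696])]
yel [([282.7, 101.1], [267, 58, 34, 96, 2461]), ([281.1, 206.8], [259, 169, 45, 69, 1956])]
stick top [555.7788852  114.81539903 125.18369875]
[485.90669308 122.55326455  29.        ]
[550.70960122 116.04843813  29.        ]
```

View pics/w6.png

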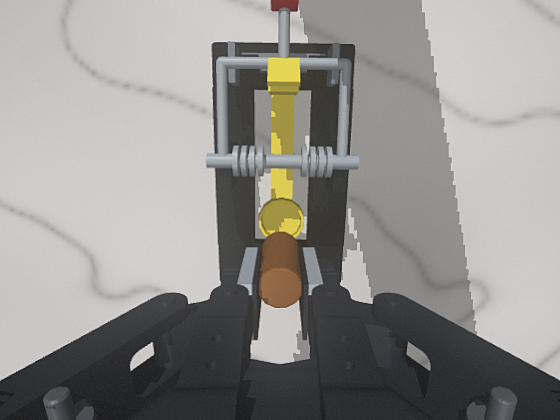

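The trap is still set. The cup rim spans columns 259 to 304, centred at about (281.5,220). The stick top is at (280,287).

```bash
python3 - <<'E'
from h import *
P=arm.camera_params('wrist');tcp=arm.read_state()['position']
tx=np.array([-.9963,.0863]);ty=np.array([.0863,.9963])
def rel(p): d=(p-tcp)[:2]; return (tx@d).round(1),(ty@d).round(1)
print('cup',rel(onz(P,(281.5,220),29)), rel(onz(P,(281.5,218),29)))
print('rim width',np.linalg.norm(onz(P,(259,220),29)-onz(P,(304,220),29)))
print('axle mid',rel((onz(P,(207,160),53)+onz(P,(358,160),53))/2))
print('stick top',rel(onz(P,(280,287),tcp[2]+25)),'bottom front edge',rel(onz(P,(280,232),tcp[2]-17)))
print('roller mid-equivalent',rel(onz(P,(280.4,286.5),tcp[2]+22)))
E
```

```text
cup (np.float64(-0.9), np.float64(1.0)) (np.float64(0.5), np.float64(1.0))
rim width 29.187335294420667
axle mid (np.float64(41.3), np.float64(1.4))
stick top (np.float64(2.9), np.float64(-0.1)) bottom front edge (np.float64(10.1), np.float64(-0.1))
roller mid-equivalent (np.float64(1.5), np.float64(0.1))
```

Emit:
{"api": "servo_tool", "payload": {
  "rows": [
    [[10,-1.8,0.9,15,0,0,0],[10,-1.8,0.9,35,0,0,0],[10,-1.8,0.9,45,0,0,0],[10,-1.8,0.9,50,0,0,0],[10,-1.8,0.9,50,0,0,0],[10,-1.8,0.9,50,0,0,0]]
  ]
}}

```text
clock: 21.68
position: [561.1, 116.8, 50.5]
ee_rot: [0.042, 0.999, 0.0, 0.001]
contact_force: [-0.3, 0.0, -0.5]
gripper_width: 16.0
grasp_force: 58.6
```

Emit:
{"api": "servo_tool", "payload": {
  "rows": [
    [[10,0,0,1.5,0,0,0],[10,0,0,3,0,0,0],[10,0,0,4.5,0,0,0],[10,0,0,6,0,0,0],[10,0,0,6,0,0,0]]
  ]
}}

```text
clock: 22.3
position: [560.6, 116.5, 43.8]
ee_rot: [0.043, 0.999, -0.0, -0.0]
contact_force: [-0.2, -0.1, -0.9]
gripper_width: 16.0
grasp_force: 58.6
```

```bash
python3 - <<'E'
from h import *
s=arm.read_state();print(s['clock'],s['position'],s['contact_force'])
I,P=snap('wrist'); J,Q=snap('side')
o=np.zeros((420,800,3),np.uint8);o[:,:400]=I[:,80:480];o[:400,400:]=cv2.resize(J[150:240,215:305],(400,400),interpolation=cv2.INTER_CUBIC);cv2.imwrite('pics/c7.png',o[:,:,::-1])
E
```

```text
22.3 [560.62708465 116.54988742  43.84880859] [-0.24230421 -0.13597294 -0.8852871 ]
```

View pics/c7.png

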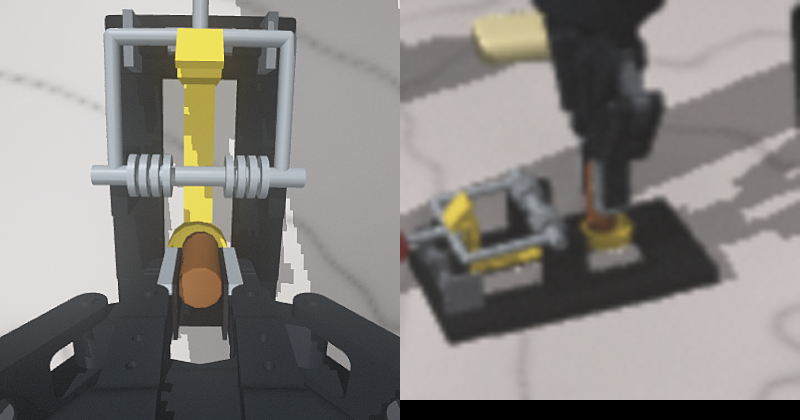

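The stick's foot is inside the cup, centred to about 1 mm. Lowering gently.

Emit:
{"api": "servo_tool", "payload": {
  "rows": [
    [[10,0,0,0.7,0,0,0],[10,0,0,1.4,0,0,0],[10,0,0,2,0,0,0],[10,0,0,2,0,0,0]]
  ]
}}

```text
clock: 22.9
position: [560.7, 116.6, 42.0]
ee_rot: [0.043, 0.999, -0.0, -0.0]
contact_force: [0.4, -0.8, -0.2]
gripper_width: 15.9
grasp_force: 58.6
```

Emit:
{"api": "servo_tool", "payload": {
  "rows": [
    [[10,0,0,0.4,0,0,0],[10,0,0,0.4,0,0,0],[10,0,0,0.4,0,0,0]]
  ]
}}

```text
clock: 23.28
position: [560.7, 116.6, 41.6]
ee_rot: [0.043, 0.999, 0.0, 0.0]
contact_force: [0.2, -0.8, -1.0]
gripper_width: 16.0
grasp_force: 58.6
```

Emit:
{"api": "servo_tool", "payload": {
  "rows": [
    [[10,0,0,0.5,0,0,0],[10,0,0,0.5,0,0,0],[10,0,0,0.5,0,0,0]]
  ]
}}

```text
clock: 23.65
position: [560.7, 116.6, 41.1]
ee_rot: [0.043, 0.999, -0.0, -0.0]
contact_force: [0.5, -1.3, 0.9]
gripper_width: 16.0
grasp_force: 58.6
```

Emit:
{"api": "servo_tool", "payload": {
  "rows": [
    [[10,0,0,0.4,0,0,0],[10,0,0,0.4,0,0,0],[10,0,0,0.4,0,0,0]]
  ]
}}

```text
clock: 24.02
position: [560.7, 116.6, 40.7]
ee_rot: [0.043, 0.999, 0.0, 0.0]
contact_force: [0.0, -0.2, -0.7]
gripper_width: 16.0
grasp_force: 58.6
```

Emit:
{"api": "servo_tool", "payload": {
  "rows": [
    [[10,0,0,0.3,0,0,0],[10,0,0,0.4,0,0,0],[10,0,0,0.4,0,0,0]]
  ]
}}

```text
clock: 24.4
position: [560.7, 116.6, 40.3]
ee_rot: [0.043, 0.999, -0.0, 0.0]
contact_force: [-0.1, -0.3, 0.2]
gripper_width: 16.0
grasp_force: 58.6
```

Emit:
{"api": "servo_tool", "payload": {
  "rows": [
    [[17,0,0,0,0,0,0],[19,0,0,0,0,0,0],[22,0,0,0,0,0,0],[26,0,0,0,0,0,0],[32,0,0,0,0,0,0],[40,0,0,0,0,0,0]]
  ]
}}

```text
clock: 25.15
position: [560.7, 116.6, 40.3]
ee_rot: [0.043, 0.999, -0.0, -0.0]
contact_force: [0.7, -0.3, 1.0]
gripper_width: 40.1
grasp_force: 0.0
```

```bash
python3 - <<'E'
from h import *
s=arm.read_state();print(s['clock'],s['position'],s['contact_force'],s['gripper_width'])
I,P=snap('wrist'); J,Q=snap('side')
o=np.zeros((420,800,3),np.uint8);o[:,:400]=I[:,80:480];o[:400,400:]=cv2.resize(J[150:240,215:305],(400,400),interpolation=cv2.INTER_CUBIC);cv2.imwrite('pics/c8.png',o[:,:,::-1])
E
```

```text
25.15 [560.70698996 116.6032679   40.29951864] [ 0.70187549 -0.2695073   0.99509053] 40.118685515742
```

View pics/c8.png

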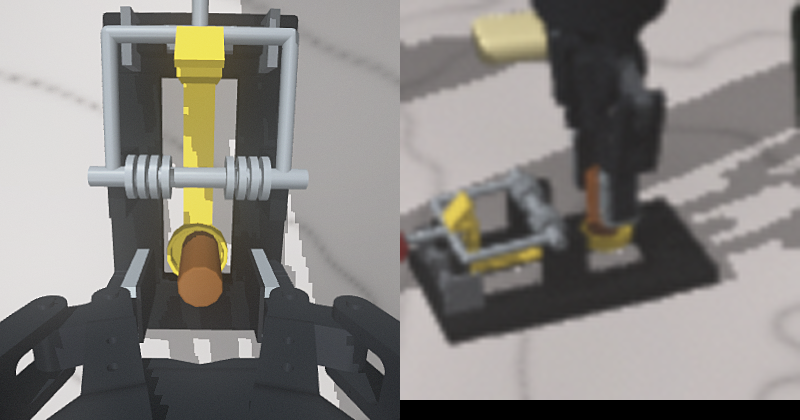

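The stick stands free in the cup, with its top at crop position (200,287), and the trap is still set. Withdrawing straight up.

Emit:
{"api": "servo_tool", "payload": {
  "rows": [
    [[40,0,0,-8,0,0,0],[40,0,0,-25,0,0,0],[40,0,0,-60,0,0,0],[40,0,0,-100,0,0,0],[40,0,0,-120,0,0,0],[40,0,0,-120,0,0,0],[40,0,0,-120,0,0,0],[40,0,0,-120,0,0,0]]
  ]
}}

```text
clock: 26.25
position: [560.0, 116.3, 158.9]
ee_rot: [0.043, 0.999, -0.001, -0.001]
contact_force: [-0.5, -0.4, 0.3]
gripper_width: 39.8
grasp_force: 0.0
```

```bash
python3 - <<'E'
from h import *
s=arm.read_state();print(s['clock'],s['position'],s['contact_force'])
I,P=snap('wrist')
for n,a,b in [('brown',(0,90,25),(19,255,200)),('red',(0,150,60),(6,255,255)),('yel',(22,130,60),(34,255,255))]: print(n,[(x,onz(P,x[0],45).round()) for x in blobs(I,a,b,60)])
J,Q=snap('side')
print('side brown',blobs(J[170:230,215:305].copy(),(5,90,30),(19,255,200),10),'yel',blobs(J[170:230,215:305].copy(),(22,130,60),(34,255,255),10),'red',blobs(J[170:230,190:305].copy(),(0,110,60),(6,255,255),10))
E
```

```text
26.25 [559.98158925 116.29036307 158.90907485] [-0.45899684 -0.42244543  0.29791877]
brown [(([281.1, 17.4], [271, 3, 21, 31, 614]), array([430., 128.,  45.])), (([280.5, 202.0], [269, 185, 24, 34, 667]), array([560., 117.,  45.]))]
red [(([282.1, 9.9], [272, 3, 20, 20, 288]), array([426., 129.,  45.]))]
yel [(([280.0, 103.5], [268, 71, 25, 72, 1405]), array([487., 122.,  45.])), (([278.0, 179.1], [261, 155, 36, 57, 779]), array([542., 116.,  45.]))]
side brown [([44.7, 25.1], [41, 17, 8, 16, 97])] yel [([13.5, 28.4], [10, 24, 8, 11, 43]), ([48.2, 32.5], [44, 30, 8, 5, 19]), ([25.3, 37.7], [18, 36, 14, 4, 24])] red [([21.6, 34.8], [18, 31, 8, 8, 50])]
```

The grip is still on the catch side (430,128), and the stick is upright in the cup (8 px wide by 16 px tall in side).

```bash
python3 -c "
from bench import arm
print(arm.job_done())"
```

```text
the job is handed in; nothing more can be done
None
```

The trap is set with its bar hooked under the catch, the bait stick stands upright in the yellow cup, and the job was handed in at about 26 s; the final images showed the trap still set, but no verdict was returned.

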